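# Latch the leak-test fixture's end cover

## Task

Shut the leak-test fixture's spring-loaded end cover with its draw latch: gently (under 20 N) hook the latch loop over the keeper on the cover so that its cross bar is caught under the lip, then push the lever over with closed fingers until it lies flat on its stop, hold it there with a steady 12 to 18 N for two seconds so that it seats, and let go, leaving the latch shut. Never lean on the lever grip or the keeper with more than 25 N, and leave the things lying about where they are.

Things in the scene. Friction and masses are not known exactly. Their poses are not given: they have to be found in the camera images.
- fixture: Leak-test fixture bolted down crosswise before the robot, place and angle vary. Origin on the bench under the lever's hinge; +x level from the lever towards the end cover, z up. Aluminium housing 76 mm wide, from x -102 to +94 mm, top 55 mm above the bench; foot plate 114 mm wide. The latch sits on top and moves in the plane y = 0.
- hinge (a point): Point on the lever's hinge axis, 81 mm above the bench (26 mm above the housing top). Axes as the fixture's: +x towards the cover, +y along the hinge axis, z up.
- lever (a joint): Lever angle (rad) about hinge +y: 0 flat on its stop, grip pointing to fixture -x; 1.57 upright; 2.1 farthest over towards the cover. Friction (0.06 N m) keeps it where it is left. With the bar home the loop comes taut at about 1.3; from there pushing it over takes about 5 N at the press point. Below about 0.15 it is past dead centre and the loaded loop pulls it shut.
- lever_grip: Lever grip, a plain steel strip 70 mm long, 26 wide, 5 thick. Origin on the hinge axis; its frame turns with the lever (at lever 0 as the fixture's). The strip runs to its -x, from 12 to 82 mm off the axis; its pressing face (+z side) is 7 mm from the axis, so 88 mm above the bench when flat.
- press_point (a point): On the middle of the grip's pressing face, 66 mm from the hinge axis, 16 mm short of the grip's end. Turns with the lever: +z out of the pressing face (up when flat, towards the cover when upright).
- loop: Latch loop: flat steel U, 46 mm wide outside, 34 inside, rails 6 mm wide and 8 high. Origin at its own hinge on the lever, 16 mm from the lever's hinge axis; +x along the rails to the cross bar, 130 mm away. Friction holds it at any angle. It can be gripped from above across both rails (46 mm) just behind the bar; it tilts in that grip, and drawing it turns the lever along (about 4 N at the bar).
- loop_bar (a point): Centre of the loop's cross bar (round, 6 mm thick, along y); frame turns with the loop, rails run to -x. At hinge height the bar can reach 135 mm ahead of the hinge with the lever at 2.1, 127 mm with it upright.
- keeper_hook: Steel keeper on top of the sliding end cover: an upright hook 18 mm wide with its mouth open to fixture +x, away from the lever; it passes between the loop's rails. Origin on the bench plane, axes as the fixture's; moves with the cover.
- keeper (a point): Point on the keeper's catching face (facing +x), midway up the mouth, at hinge height; axes as the fixture's. The lip above overhangs 4 mm to +x, from 4.2 to 10 mm above this point (its highest part); the ledge below reaches 14 mm to +x, its top 4.2 mm below. The bar is home with its centre 3 mm ahead (+x) of this point, under the lip. Cover open: 120 mm ahead of the hinge.
- cover (a joint): Opening (m) of the sliding end cover along fixture +x: springs (6 N/mm) hold it about 0.011 open; properly latched it is at about 0.003.
- spark_plug: Spark plug lying on the bench near the fixture, 72 mm long, 16 high: leave alone.
- nut_1: Hexagon nut lying on the bench near the fixture, 22 mm wide, 10 high: leave alone.
- bolt_1: Dark flange bolt lying on the bench near the fixture, 66 mm long, 18 high: leave alone.
- bearing_housing: Grey flanged sleeve in the wooden tray on the right, 84 mm wide, 60 high: leave alone.
- wrist_pin: Steel pin standing in the wooden tray, 18 mm thick, 46 high: leave alone.

How it is judged:
By the outcome, as a careful person would: the job done as asked, in the order asked, and still so for the second after the job is handed in, with the robot touching nothing.
It also fails if it takes over 69 s, if anything falls off the work surface, if the arm or the gripper's body presses on something with over 40 N, if the wrist force passes 120 N, or if a joint passes its speed limit or range.

## Robot

A 6-joint arm with a two-finger parallel gripper is mounted at the origin on a cart in front of the work surface, level with it; the furniture and walls round the work are solid. World frame = base frame: x ahead of the robot, y to its left, z up, the work surface at z = 0. Lengths are in mm, angles in degrees, forces in N, time in s.
With the tool pointing down it reaches from about 300 to 850 mm from the base axis. Payload 4.2 kg.
Tool frame: the origin (TCP) lies on the centre line of the jaws, within the pads' length; the fingertips stand 11 mm ahead of it and the grasp point (between the pads) lies 8 mm behind it; z points along the fingers, y is the line along which they close (so a half turn about z gives the same grasp; the last joint's range is limited). The gripper opens to 91 mm and grips with 3 to 60 N. Pads are 32 mm wide; open, the fingers measure 118 mm over their backs; the gripper's body (76 mm by 178 mm) begins 60 mm behind the grasp point.
Start: joints at [65.203, 18.312, 89.639, -0, 72.044, -1.146], TCP at [230.68, 526.715, 224.976] pointing down, gripper open.
Joint ranges: [-177.97, 177.97], [-48.28, 115.42], [12.27, 149.76], [-77.06, 257.06], [2.81, 150.46], [-146.56, 146.56]. Speed limits (degrees/s): [147.25, 147.25, 180, 180, 180, 180].

## Interface

Orientations are given as [roll, pitch, yaw] about the fixed x, y, z axes, in that order (R = Rz(yaw) Ry(pitch) Rx(roll)).
In Python, from workcell import env, grab_frame, camera_model, models gives the robot as it stands.
- The arm moves only by the shell command python3 -m crank 'ROWS' [FORCE]. ROWS is text: rows parted by semicolons, each of 7 numbers parted by spaces: the closure, from -1 (fully open) to 1 (shut), so that 0 is half open, then the shift along the tool's x, y, z in mm, then the turn, a rotation vector about the tool's x, y, z in degrees. A call has 1 to 10 rows; each row shifts and turns the commanded pose from where the row before left it, along the tool's axes as they then stand; what a row does not reach is not made up. A row lasts 1/8 s, in which the tool goes at most 62.5 mm and 10.7 degrees, less where a joint would pass 70% of its speed; a pose out of reach is approached as far as the arm can. A call is refused whole if a number of a shift passes 62.5 or a number of a turn 10.7, either way. A call with a gripper value outside its range is refused whole. The fingers move at their own pace and stop on an object; FORCE is the grip in N (left out, the last holds). Time passes only in rows, so rows that do not move let the fingers close. It gives the time, the measured TCP pose, the force, the opening and the grip force at its end, in the units of the state.
- env.state(): the state, without advancing time (a new reading comes with each control period).
- grab_frame(name): name is "scene" or "top" or "wrist"; returns the picture (420x560x3 uint8, blue, green, red); there is no depth.
- camera_model(name): a dict with "K" (3x3 intrinsics, pixels), "R" (3x3) and "t" (3): a world point X has camera coordinates R X + t; the wrist camera has in their place "mount" (4x4, takes a point from camera to tool coordinates, whose origin is the TCP and whose axes are the flange's). Camera axes: x right, y down, z forward; pixel columns grow to the right and rows downward; lengths in mm; the calibration is good to about 2 mm. The wrist camera is an equidistant fisheye: a pixel r from the principal point sees the ray r / f radians off the axis. A picture is of the moment at which its call begins: read the wrist's pose just before it. camera_model takes no time and is no camera call.
- env.job_done(): hands the job in; it is judged then, once.
Trained networks look in the newest picture that a camera, given by its name, has taken for a name from the list of things; names that differ only in an ending like _2 or _b are one class to them, and where a whole thing is asked for, a point or a joint stands for the part that bears it (a point fixed in the world has none). Each returns a list of dicts, best first, with "p" (0 to 1); they miss things now and then, are a little off and sometimes report something else, mostly with a low value. They report only what shows in the picture. A call takes as long as a camera call.
- models.search_frame(name, camera): "point" ([x, y, z] in mm, in world coordinates, good to about 4 mm: the middle of the surface that is visible of it).
The state is a dict: "time_s": time; "qpos": joint angles; "qvel": joint speeds; "effort": joint torques, N m; "ee_pos": TCP position; "ee_rot": TCP orientation; "force": force on the tool from outside, world axes, zero at the start; "torque": the same for the moment, N m; "gripper_width": finger opening in mm; "gripper_force": force on a finger pad.
Only numpy, scipy, OpenCV 4.12 (cv2) and the standard library are available. Lean on these libraries where they do the work, as an engineer would, in place of code of your own. Each camera call takes 0.05 s, during which the arm holds its last target. There are 200 camera calls.

## Working session

There is one attempt and no reset: what is moved stays moved. The work goes in short steps, Python scripts to look and compute and a shell command to move; the robot and the scene stay as the last step left them, time stands still between calls to the robot, and variables do not carry over. Pictures are saved under pics/ and viewed, at most 10 in all, crops included, and the job is handed in when it is done.

```bash
ls; mkdir -p pics
python3 - <<'E'
from workcell import env, grab_frame, camera_model, models
import cv2, numpy as np
np.set_printoptions(precision=1,suppress=True)
ims=[grab_frame(n) for n in("scene","top")]
cv2.imwrite("pics/scene.png",ims[0]);cv2.imwrite("pics/top.png",ims[1])
for n in ["fixture","lever_grip","loop","loop_bar","keeper","keeper_hook","press_point","hinge","spark_plug","nut_1","bolt_1"]:
  for c in("scene","top"):
    print(n,c,[(np.array(d["point"]),round(d["p"],2)) for d in models.search_frame(n,c)[:2]])
s=env.state();print(s)
for c in("scene","top"):
  m=camera_model(c);print(c,m["K"],-np.array(m["R"]).T@np.array(m["t"]),m["R"])
print(camera_model("wrist"))
E
```

```text
pics
fixture scene [(array([ 466.7, -116.2,   59.7]), 0.9)]
fixture top [(array([ 486.8, -109.7,   55.9]), 0.9)]
lever_grip scene [(array([ 485.4, -105.5,  136.2]), 0.64)]
lever_grip top [(array([ 485.4, -108.5,  137.7]), 0.7)]
loop scene [(array([487.1, -47.4, 129.1]), 0.59)]
loop top [(array([499.3, -45.7, 125.8]), 0.84)]
loop_bar scene []
loop_bar top [(array([500.4, -44.3, 127.2]), 0.67)]
keeper scene [(array([498.5,  -9.6,  64.5]), 0.67)]
keeper top [(array([504.6,  -7.2,  65.1]), 0.57)]
keeper_hook scene [(array([497.8, -12.4,  66.2]), 0.72), (array([ 451.1, -501.6,   36.2]), 0.49)]
keeper_hook top [(array([505.9,  -3. ,  65.2]), 0.7)]
press_point scene [(array([ 482.2, -101.7,  128.1]), 0.49)]
press_point top [(array([ 487.4, -101.9,  134.4]), 0.47), (array([ 409.4, -107.5,    8. ]), 0.31)]
hinge scene [(array([ 461.5, -118.5,   53.6]), 0.93)]
hinge top [(array([ 477.3, -109.7,   56.1]), 0.57)]
spark_plug scene [(array([414.9, -52.9,  11.9]), 0.51), (array([ 451. , -498.3,   35.8]), 0.2)]
spark_plug top [(array([420.2, -47. ,   8. ]), 0.68), (array([ 386.4, -182.9,   10.5]), 0
[... 438 characters left out ...]
.3]), 'force': array([-0.7, -1.1, -0.4]), 'torque': array([-0.,  0.,  0.]), 'gripper_force': 0.0, 'gripper_width': 90.99192924288003}
scene [[524.9   0.  289. ]
 [  0.  524.9 206.5]
 [  0.    0.    1. ]] [-290.8 -668.   964.5] [[ 0.6 -0.8  0. ]
 [-0.6 -0.4 -0.7]
 [ 0.6  0.4 -0.7]]
top [[388.8   0.  287.8]
 [  0.  388.8 211.2]
 [  0.    0.    1. ]] [ 331.8 -165.4  988.3] [[-0.  -1.   0. ]
 [-1.   0.  -0.1]
 [ 0.1 -0.  -1. ]]
{'K': array([[325.2,   0. , 273.8],
       [  0. , 325.2, 213.2],
       [  0. ,   0. ,   1. ]]), 'mount': array([[   0. ,   -1. ,   -0.3,   71.9],
       [   1. ,    0. ,   -0. ,   -0.4],
       [   0. ,   -0.3,    1. , -160.1],
       [   0. ,    0. ,    0. ,    1. ]])}
```

View pics/top.png

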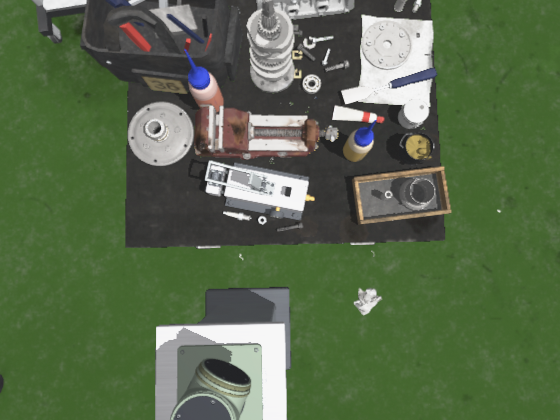

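View pics/scene.png

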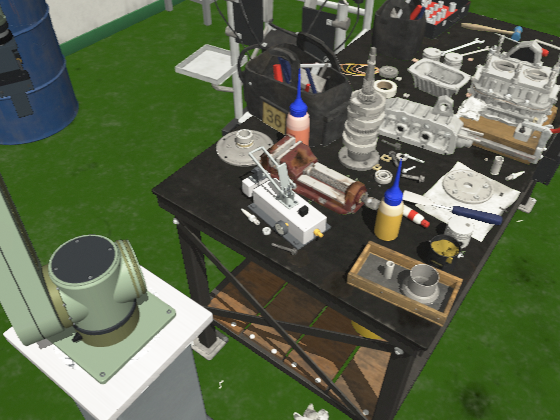

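Top view: the fixture spans from (205,175) to (308,210), with the cover end to the left, so fixture +x is about world yaw 75°. The red vise is close behind it at (255,135). In the scene view the lever and loop stand up at about (275,178). I'll move the wrist camera over it.

```bash
python3 -m crank '-1 -45 -40 -3.5 0 0 0;-1 -45 -40 -3.5 0 0 0;-1 -45 -40 -3.5 0 0 0;-1 -45 -40 -3.5 0 0 0;-1 -45 -40 -3.5 0 0 0;-1 -45 -40 -3.5 0 0 0;-1 -45 -40 -3.5 0 0 0;-1 -45 -40 -3.5 0 0 0;-1 -45 -40 -3.5 0 0 0;-1 -45 -40 -3.5 0 0 0'
python3 -m crank '-1 -29 -9 0 0 0 0;-1 0 0 0 0 0 10.5;-1 0 0 0 0 0 10.5;-1 0 0 0 0 0 10.5;-1 0 0 0 0 0 10.5;-1 0 0 0 0 0 10.5;-1 0 0 0 0 0 10.5;-1 0 0 0 0 0 10.5;-1 0 0 0 0 0 7.8;-1 0 0 0 0 0 0'
cat > h.py <<'E'
from workcell import env, grab_frame, camera_model, models
import cv2, numpy as np
from scipy.spatial.transform import Rotation as Ro
np.set_printoptions(precision=1,suppress=True)
def shot(f):
    s=env.state(); im=grab_frame("wrist"); cv2.imwrite(f,im); return s,im
def pose(s):
    return Ro.from_euler("xyz",s["ee_rot"],degrees=True).as_matrix(), np.array(s["ee_pos"])
def ray(s,u,v):
    m=camera_model("wrist");K=np.array(m["K"]);M=np.array(m["mount"])
    d=np.array([(u-K[0,2])/K[0,0],(v-K[1,2])/K[1,1]]);r=np.hypot(*d)
    c=np.r_[d/r*np.sin(r),np.cos(r)]
    R,p=pose(s); return R@M[:3,3]+p, R@M[:3,:3]@c
def atz(s,u,v,z):
    o,d=ray(s,u,v); return o+d*(z-o[2])/d[2]
def proj(s,X):
    m=camera_model("wrist");K=np.array(m["K"]);M=np.array(m["mount"]);R,p=pose(s)
    c=M[:3,:3].T@(R.T@(np.array(X)-p)-M[:3,3]); r=np.arctan2(np.hypot(c[0],c[1]),c[2]);n=np.hypot(c[0],c[1])
    return K[:2,2]+K[0,0]*r*c[:2]/n
E
python3 - <<'E'
from h import *
s,im=shot("pics/w1.png")
cv2.imwrite("pics/w1b.png",cv2.resize(im,(784,588),interpolation=cv2.INTER_CUBIC))
print(s["ee_pos"],s["ee_rot"],s["time_s"])
for n in ["fixture","lever_grip","loop","loop_bar","keeper","keeper_hook","press_point","hinge"]:
    print(n,[(np.array(d["point"]),round(d["p"],2),proj(s,d["point"])) for d in models.search_frame(n,"wrist")[:2]])
E
```

```text
time_s: 2.45
ee_pos: [483.0, -22.2, 260.4]
ee_rot: [180.0, 0.0, 156.3]
force: [0.4, 1.2, -0.3]
gripper_width: 91.5
gripper_force: 0.0
time_s: 3.7
ee_pos: [505.4, -40.1, 260.0]
ee_rot: [180.0, -0.0, 75.1]
force: [-0.5, 0.4, -0.0]
gripper_width: 91.0
gripper_force: 0.0
[505.4 -40.1 260. ] [180.   -0.   75.1] 3.7
fixture [(array([492.8, -70.3,  56. ]), 0.87, array([270.5, 219.6])), (array([ 390.4, -201.1,   12.6]), 0.34, array([226.6, 311.2]))]
lever_grip [(array([483.1, -99. , 128.8]), 0.65, array([267.8, 269.5]))]
loop [(array([505.4, -38. , 130.4]), 0.55, array([273.8, 205.6]))]
loop_bar [(array([500.6, -35.5, 130.7]), 0.62, array([268. , 204.5]))]
keeper [(array([511.9,   4.2,  57.4]), 0.68, array([269.8, 153.3]))]
keeper_hook [(array([498.9, -36.2, 134.1]), 0.71, array([266.4, 206.5])), (array([506.2,   4.6,  60.6]), 0.62, array([264.7, 154.5]))]
press_point [(array([ 483.1, -101.2,  128.7]), 0.84, array([268.3, 271.4]))]
hinge [(array([493.4, -64.2,  53.4]), 0.78, array([269.7, 214. ])), (array([ 409.7, -111.3,   13.4]), 0.54, array([219.6, 254. ]))]
```

View pics/w1b.png

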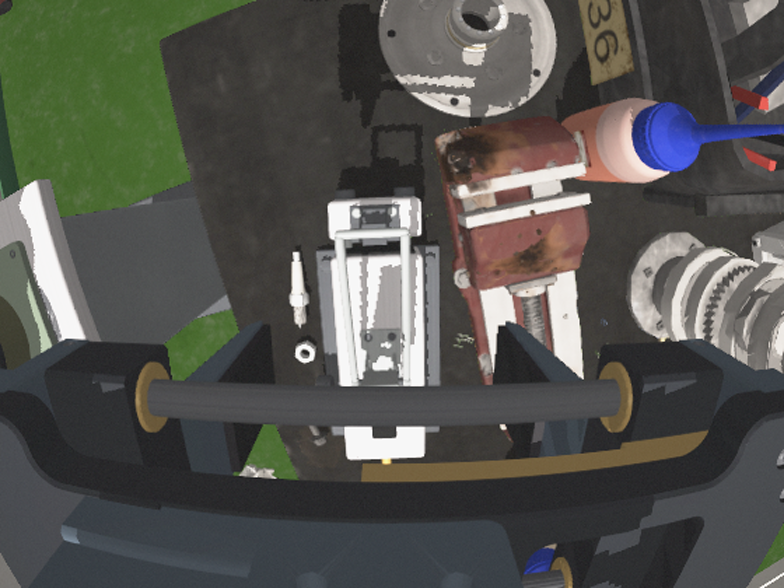

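The wrist view (×1.4) shows the loop raised. Its bar is at about (374,234), with rails running down to (345..405,380), and the keeper lies beyond the bar at about (374,212). The housing spans x 346–424 at its near end (v≈457). I'll take a closer crop for the pixels.

Run:
```python
from h import *
im=cv2.imread("pics/w1.png")
c=im[125:285,215:325].astype(float)
c=(255*(c/255)**2.2).astype(np.uint8)
c=cv2.resize(c,None,fx=3.7,fy=3.7,interpolation=cv2.INTER_LANCZOS4)
for i in range(0,160,20): cv2.putText(c,str(125+i),(0,int(i*3.7)+4),0,.4,(0,255,255),1)
for i in range(10,110,20): cv2.putText(c,str(215+i),(int(i*3.7)-10,590),0,.4,(0,255,255),1);cv2.line(c,(int(i*3.7),570),(int(i*3.7),578),(0,255,255),1)
cv2.imwrite("pics/w1c.png",c)
```

```text
(no output)
```

View pics/w1c.png

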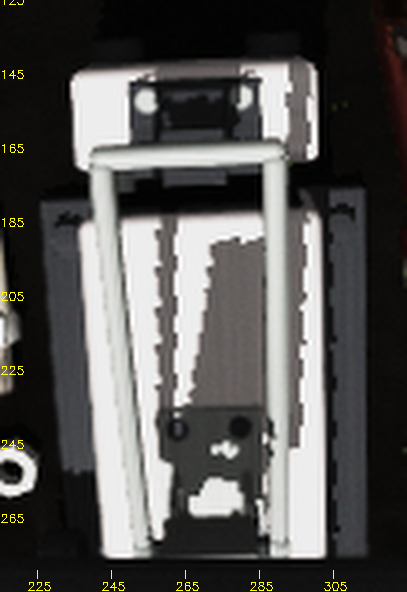

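```bash
cat >> h.py <<'E'
def frame(H,yaw):
    a=np.radians(yaw);ex=np.array([np.cos(a),np.sin(a),0]);ey=np.array([-np.sin(a),np.cos(a),0])
    return np.array(H),ex,ey
E
python3 - <<'E'
from h import *
s=env.state()
fl,fr=atz(s,236.1,185,55),atz(s,302,182.3,55); nl,nr=atz(s,247.1,326.4,55),atz(s,303.6,326.4,55)
print(fl,fr,nl,nr,np.linalg.norm(fl-fr),np.linalg.norm(nl-nr))
f=(fl+fr)/2;n=(nl+nr)/2;d=f-n;print(f,n,np.linalg.norm(d),"yaw",np.degrees(np.arctan2(d[1],d[0])))
for e in (fl-nl,fr-nr):print(np.degrees(np.arctan2(e[1],e[0])))
k=atz(s,269.3,148,91);k2=atz(s,269.3,160,91);print("keeper lip",k,k2)
for z in (120,130,140,150):
    a,b=atz(s,239.3,166.9,z),atz(s,292.3,166.9,z);print(z,np.linalg.norm(a-b),(a+b)/2)
for z in (75,85,95,105):
    a,b=atz(s,251,272,z),atz(s,292.8,272,z);print(z,np.linalg.norm(a-b),(a+b)/2)
E
```

```text
[465.3 -20.8  55. ] [538.7 -37.2  55. ] [ 423.3 -206.8   55. ] [ 496.6 -226.3   55. ] 75.2634140542983 75.84944167045386
[502. -29.  55.] [ 459.9 -216.5   55. ] 192.18027296973412 yaw 77.35352619814664
77.27461654560841
77.43115432955742
keeper lip [513.9  11.8  91. ] [510.7   0.   91. ]
120 49.203327970157645 [507.   -2.7 120. ]
130 47.56350828248703 [507.6  -1.6 130. ]
140 45.92368859481647 [508.1  -0.6 140. ]
150 44.28386890714591 [508.7   0.5 150. ]
75 48.803385561001505 [ 479.3 -127.1   75. ]
85 47.38901311299571 [ 480.6 -122.5   85. ]
95 45.97464066498992 [ 481.9 -118.    95. ]
105 44.56026821698408 [ 483.1 -113.5  105. ]
```

Measured: fixture yaw ≈ 77.35°, hinge ≈ (482,-119), keeper ≈ (508,-2). The bar is at z ≈ 140, so the lever is nearly upright. Next I'll hover above the rails behind the bar and check from near.

```bash
python3 -m crank '-1 12.5 -3.5 42 0 0 0;-1 12.5 -3.5 43 0 0 -2.2;-1 0 0 0 0 0 0;-1 0 0 0 0 0 0'
python3 - <<'E'
from h import *
s,im=shot("pics/w2.png")
print(s["ee_pos"],s["ee_rot"],s["time_s"])
for n in ["loop_bar","keeper","keeper_hook"]:
    print(n,[(np.array(d["point"]),round(d["p"],2),proj(s,d["point"])) for d in models.search_frame(n,"wrist")[:2]])
# crop around expected bar/keeper
u,v=proj(s,[508,-1,110]).astype(int);print(u,v,proj(s,[508.1,-.6,140]),proj(s,[508.1,-2,81]))
x0,y0=u-80,v-60
c=im[y0:y0+120,x0:x0+160].astype(float);c=(255*(c/255)**1.6).astype(np.uint8)
c=cv2.resize(c,None,fx=5,fy=5,interpolation=cv2.INTER_LANCZOS4)
for i in range(0,120,20): cv2.putText(c,str(y0+i),(0,i*5+4),0,.4,(0,255,255),1)
for i in range(0,160,20): cv2.putText(c,str(x0+i),(i*5,595),0,.4,(0,255,255),1);cv2.line(c,(i*5,575),(i*5,583),(0,255,255),1)
cv2.imwrite("pics/w2c.png",c)
E
```

```text
time_s: 4.65
ee_pos: [506.2, -14.5, 176.4]
ee_rot: [179.9, -0.0, 77.2]
force: [1.1, -0.5, -0.2]
gripper_width: 91.0
gripper_force: 0.0
[506.2 -14.5 176.4] [179.9  -0.   77.2] 4.65
loop_bar [(array([503.5, -17.6, 139.8]), 0.82, array([271.3, 247.7]))]
keeper [(array([510.3,   2.8,  57.4]), 0.84, array([274.3, 191. ]))]
keeper_hook [(array([503. ,   1.8,  60.1]), 0.65, array([266.3, 194.5]))]
272 210 [272.4 221.7] [273.  202.8]
```

View pics/w2c.png

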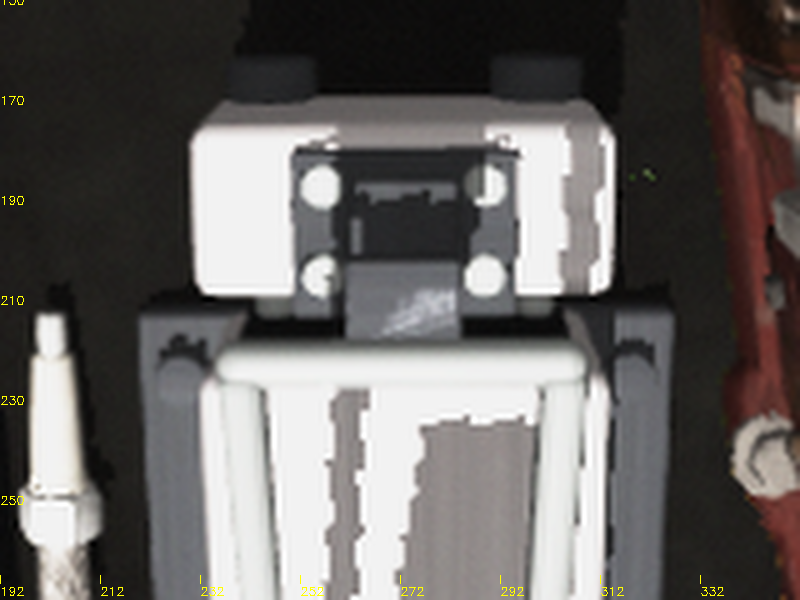

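The crop shows the keeper's top block at u 261–284. Its lip front edge is at v≈202 and the ledge's far edge is at v≈187. The bar is centred at (272.5,222.6) and 74 px wide.

Run:
```python
from h import *
s=env.state();H,ex,ey=frame([481.8,-118.9,81],77.35)
def fx(p): d=p-H; return np.array([d@ex,d@ey,d[2]])
print("lip front(124)",fx(atz(s,272.4,202,91)),"ledge far(134)",fx(atz(s,272.4,187,77)))
for z in (134,138,142,146):
    a,b=atz(s,235.4,222.6,z),atz(s,309.6,222.6,z);print(z,np.linalg.norm(a-b),fx((a+b)/2),(a+b)/2)
```

```text
lip front(124) [122.7   0.4  10. ] ledge far(134) [132.    0.4  -4. ]
134 48.42656652931387 [118.7   0.3  53. ] [507.5  -3.  134. ]
138 47.47106183726625 [119.8   0.3  57. ] [507.8  -1.9 138. ]
142 46.51555714521858 [121.    0.3  61. ] [508.   -0.8 142. ]
146 45.56005245317091 [122.2   0.3  65. ] [508.3   0.4 146. ]
```

```bash
python3 -m crank '-1 0.7 -1.3 20 0 0 0;-1 0 0 17 0 0 0;-1 0 0 0 0 0 0;1 0 0 0 0 0 0;1 0 0 0 0 0 0;1 0 0 0 0 0 0;1 0 0 0 0 0 0;1 0 0 0 0 0 0' 15
```

```text
time_s: 5.85
ee_pos: [505.1, -13.3, 138.3]
ee_rot: [179.8, -0.0, 77.3]
force: [1.8, -0.7, -1.6]
gripper_width: 45.6
gripper_force: 15.0
```

```bash
python3 -m crank '1 2 0 6 0 0 0;1 2 0 6 0 0 0;1 2 0 6 0 0 0;1 1 0 6 0 0 0;1 1 0 6 0 0 0;1 0 0 5 0 0 0;1 0 0 0 0 0 0;1 0 0 0 0 0 0'
python3 - <<'E'
from h import *
s,im=shot("pics/w3.png");H,ex,ey=frame([481.8,-118.9,81],77.35)
d=s["ee_pos"]-H;print(s["ee_pos"],d@ex,d@ey,s["force"]@ex)
u,v=proj(s,[508,-1,91]).astype(int);x0,y0=u-80,v-60
c=im[y0:y0+120,x0:x0+160].astype(float);c=(255*(c/255)**1.6).astype(np.uint8)
c=cv2.resize(c,None,fx=5,fy=5,interpolation=cv2.INTER_LANCZOS4)
for i in range(0,120,20): cv2.putText(c,str(y0+i),(0,i*5+4),0,.4,(0,255,255),1)
for i in range(0,160,20): cv2.putText(c,str(x0+i),(i*5,595),0,.4,(0,255,255),1);cv2.line(c,(i*5,575),(i*5,583),(0,255,255),1)
cv2.imwrite("pics/w3c.png",c)
E
```

```text
time_s: 6.85
ee_pos: [506.8, -5.0, 102.8]
ee_rot: [179.9, -0.1, 77.3]
force: [6.3, 0.8, 0.4]
gripper_width: 45.9
gripper_force: 15.0
[506.8  -5.  102.8] 116.57139300392988 0.5024883541703489 2.144947349689244
```

View pics/w3c.png

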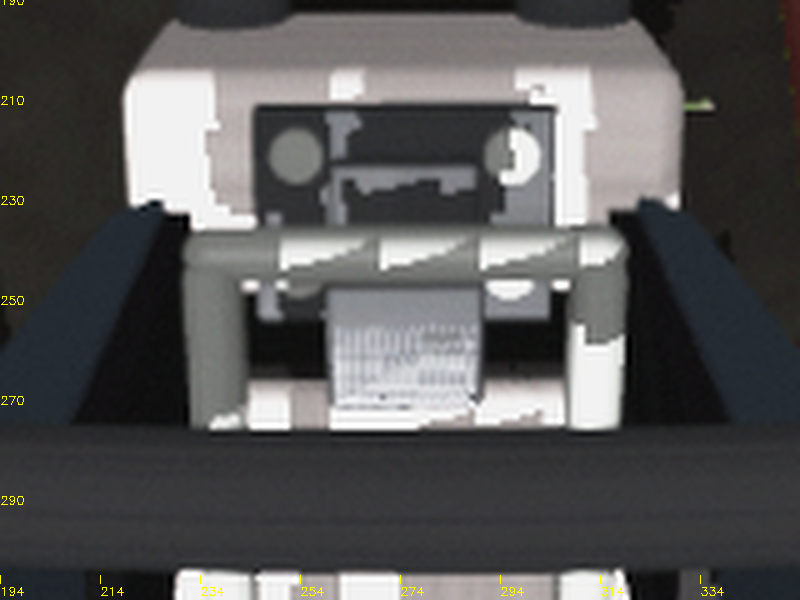

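The bar is now at v≈241.4 (u 230.6–319), ahead of the keeper's top block, which shows below it from v 248 to 272. The ledge's far edge is at v≈224. Computing positions.

Run:
```python
from h import *
s=env.state();H,ex,ey=frame([481.8,-118.9,81],77.35)
def fx(p): d=p-H; return np.array([d@ex,d@ey,d[2]])
for v in (223,227): print("ledge far",fx(atz(s,275,v,77)))
print("block rear",fx(atz(s,275,272,91)))
for z in (90,94,98,102,106):
    a,b=atz(s,230.6,241.4,z),atz(s,319,241.4,z);print(z,np.linalg.norm(a-b),fx((a+b)/2))
```

```text
ledge far [132.8   0.2  -4. ]
ledge far [130.3   0.2  -4. ]
block rear [107.2   0.2  10. ]
90 50.19689557687807 [125.7   0.3   9. ]
94 49.03602964004522 [127.2   0.3  13. ]
98 47.87516370321249 [128.6   0.3  17. ]
102 46.71429776637976 [130.    0.4  21. ]
106 45.55343182954697 [131.5   0.4  25. ]
```

```bash
python3 -m crank '1 -0.5 0.4 5 0 0 0;1 0 0 5 0 0 0;1 0 0 4 0 0 0;1 0 0 0 0 0 0;1 0 0 0 0 0 0'; for i in 1; do python3 -m crank '1 0 0 1 0 0 0;1 0 0 1 0 0 0;1 0 0 0 0 0 0'; done
```

```text
time_s: 7.52
ee_pos: [506.8, -5.6, 88.7]
ee_rot: [179.9, -0.1, 77.3]
force: [6.0, 1.9, 0.5]
gripper_width: 45.6
gripper_force: 15.0
time_s: 7.9
ee_pos: [506.8, -5.7, 86.8]
ee_rot: [179.9, -0.0, 77.3]
force: [6.0, 0.8, 0.8]
gripper_width: 46.0
gripper_force: 15.0
```

```bash
python3 -m crank '1 0 0 1 0 0 0;1 0 0 0 0 0 0';python3 -m crank '1 0 0 1 0 0 0;1 0 0 0 0 0 0'
```

```text
time_s: 8.15
ee_pos: [506.8, -5.8, 85.8]
ee_rot: [179.9, -0.0, 77.3]
force: [5.0, 0.5, 0.6]
gripper_width: 46.2
gripper_force: 15.0
time_s: 8.4
ee_pos: [506.7, -5.9, 84.8]
ee_rot: [179.9, -0.0, 77.3]
force: [5.4, 0.1, 1.0]
gripper_width: 46.3
gripper_force: 15.0
```

Run:
```python
from h import *
s,im=shot("pics/w4.png")
u,v=proj(s,[508,-1,85]).astype(int);x0,y0=u-80,v-60
c=im[y0:y0+120,x0:x0+160].astype(float);c=(255*(c/255)**1.1).astype(np.uint8)
c=cv2.resize(c,None,fx=5,fy=5,interpolation=cv2.INTER_LANCZOS4)
for i in range(0,120,20): cv2.putText(c,str(y0+i),(0,i*5+4),0,.4,(0,255,255),1)
cv2.imwrite("pics/w4c.png",c);print(x0,s["force"])
```

```text
194 [5.4 0.1 1. ]
```

View pics/w4c.png

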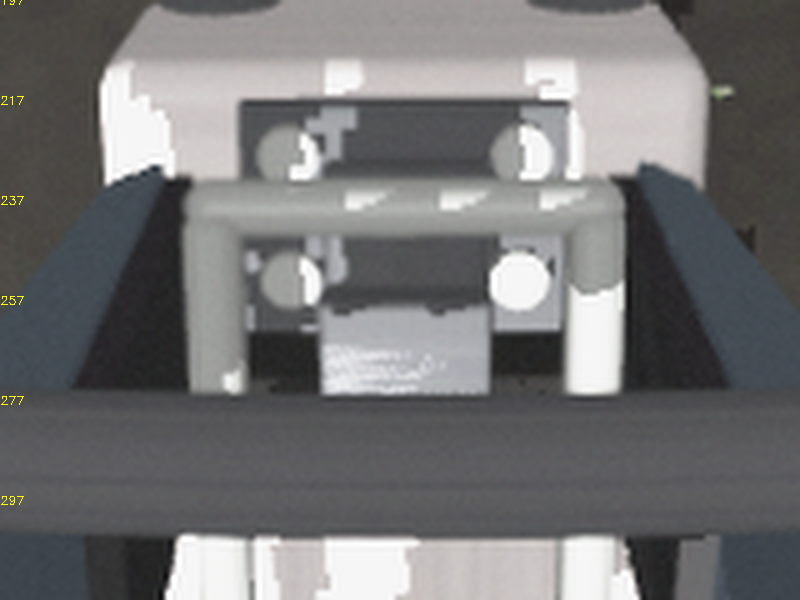

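Run:
```python
from h import *
s=env.state();H,ex,ey=frame([481.8,-118.9,81],77.35)
def fx(p): d=p-H; return np.array([d@ex,d@ey,d[2]])
print("lip",fx(atz(s,275,257.6,91)),"ledge?",fx(atz(s,275,229.5,77)))
for z in (79,82,85,88):
    a,b=atz(s,231,238,z),atz(s,319,238,z);print(z,np.linalg.norm(a-b),fx((a+b)/2))
print(fx(s["ee_pos"]))
```

```text
lip [123.    0.2  10. ] ledge? [133.6   0.2  -4. ]
79 47.78606237216443 [129.4   0.2  -2. ]
82 46.922169760501575 [130.4   0.2   1. ]
85 46.0582771488386 [131.5   0.2   4. ]
88 45.194384537175736 [132.5   0.2   7. ]
[115.7   0.4   3.8]
```

The bar (v≈238) is about 7 mm ahead of the lip edge (v≈257.6) and over the ledge. I'll keep lowering in small steps until it touches the ledge.

```bash
python3 -m crank '1 -1.5 0 1 0 0 0;1 0 0 0 0 0 0';python3 -m crank '1 0 0 1 0 0 0;1 0 0 0 0 0 0'
```

```text
time_s: 8.7
ee_pos: [506.8, -6.2, 83.9]
ee_rot: [179.9, -0.2, 77.2]
force: [6.3, 4.3, 0.0]
gripper_width: 45.9
gripper_force: 15.0
time_s: 8.95
ee_pos: [506.7, -6.3, 82.9]
ee_rot: [179.9, -0.1, 77.2]
force: [6.7, 3.8, 1.3]
gripper_width: 45.9
gripper_force: 15.0
```

```bash
python3 -m crank '1 0 0 1 0 0 0;1 0 0 0 0 0 0'
```

```text
time_s: 9.2
ee_pos: [506.7, -6.5, 81.9]
ee_rot: [179.9, -0.1, 77.2]
force: [6.2, 4.6, 0.3]
gripper_width: 45.7
gripper_force: 15.0
```

```bash
python3 -m crank '1 0 0 1 0 0 0;1 0 0 0 0 0 0'; python3 -m crank '1 0 0 1 0 0 0;1 0 0 0 0 0 0'
```

```text
time_s: 9.45
ee_pos: [506.6, -6.6, 80.8]
ee_rot: [179.9, -0.1, 77.2]
force: [6.6, 3.5, 1.6]
gripper_width: 45.8
gripper_force: 15.0
time_s: 9.7
ee_pos: [506.6, -6.8, 79.9]
ee_rot: [179.9, -0.1, 77.2]
force: [4.9, 3.1, 0.3]
gripper_width: 45.9
gripper_force: 15.0
```

```bash
python3 -m crank '1 0 0 1 0 0 0;1 0 0 0 0 0 0'; python3 -m crank '1 0 0 1 0 0 0;1 0 0 0 0 0 0'
```

```text
time_s: 9.95
ee_pos: [506.6, -6.8, 79.7]
ee_rot: [179.9, -0.1, 77.2]
force: [3.1, 1.7, 6.7]
gripper_width: 45.8
gripper_force: 15.0
time_s: 10.2
ee_pos: [506.7, -6.8, 79.4]
ee_rot: [179.9, -0.1, 77.2]
force: [3.1, 2.0, 12.3]
gripper_width: 45.8
gripper_force: 15.0
```

```bash
python3 -m crank '1 0 0 -2.4 0 0 0;1 0 0 0 0 0 0'; python3 -m crank '1 -1.5 0 0 0 0 0;1 -1.5 0 0 0 0 0;1 0 0 0 0 0 0'; python3 -m crank '1 -1.5 0 0 0 0 0;1 0 0 0 0 0 0'
```

```text
time_s: 10.45
ee_pos: [506.6, -6.9, 80.4]
ee_rot: [179.9, -0.1, 77.2]
force: [5.6, 1.9, -0.2]
gripper_width: 45.6
gripper_force: 15.0
time_s: 10.82
ee_pos: [506.3, -8.7, 80.3]
ee_rot: [179.9, -0.2, 77.2]
force: [6.5, 6.4, -0.5]
gripper_width: 46.0
gripper_force: 15.0
time_s: 11.08
ee_pos: [505.9, -10.1, 80.2]
ee_rot: [179.9, -0.2, 77.2]
force: [6.7, 6.7, 0.1]
gripper_width: 46.1
gripper_force: 15.0
```

```bash
python3 -m crank '1 -1.5 0 0 0 0 0;1 0 0 0 0 0 0'; python3 -m crank '1 -1 0 0 0 0 0;1 0 0 0 0 0 0';  python3 -m crank '1 -1 0 0 0 0 0;1 0 0 0 0 0 0'
```

```text
time_s: 11.32
ee_pos: [505.6, -11.6, 80.2]
ee_rot: [179.9, -0.2, 77.2]
force: [5.8, 6.4, 0.5]
gripper_width: 46.4
gripper_force: 15.0
time_s: 11.58
ee_pos: [505.4, -12.6, 80.2]
ee_rot: [179.9, -0.2, 77.2]
force: [7.1, 6.6, -0.5]
gripper_width: 46.1
gripper_force: 15.0
time_s: 11.82
ee_pos: [505.2, -13.5, 80.2]
ee_rot: [179.9, -0.2, 77.2]
force: [6.8, 5.6, -0.7]
gripper_width: 46.0
gripper_force: 15.0
```

```bash
python3 -m crank '1 -1 0 0 0 0 0;1 0 0 0 0 0 0';  python3 -m crank '1 -0.8 0 0 0 0 0;1 0 0 0 0 0 0'
```

```text
time_s: 12.08
ee_pos: [505.0, -14.5, 80.1]
ee_rot: [179.9, -0.2, 77.2]
force: [7.1, 6.9, -1.4]
gripper_width: 45.6
gripper_force: 15.0
time_s: 12.32
ee_pos: [504.8, -15.1, 80.1]
ee_rot: [179.9, -0.2, 77.2]
force: [7.0, 6.4, -0.2]
gripper_width: 45.9
gripper_force: 15.0
```

Run:
```python
from h import *
s,im=shot("pics/w5.png")
u,v=proj(s,[508,-1,85]).astype(int);x0,y0=u-80,v-60
c=im[y0:y0+120,x0:x0+160].astype(float);c=(255*(c/255)**1.1).astype(np.uint8)
c=cv2.resize(c,None,fx=5,fy=5,interpolation=cv2.INTER_LANCZOS4)
for i in range(0,120,20): cv2.putText(c,str(y0+i),(0,i*5+4),0,.4,(0,255,255),1)
cv2.imwrite("pics/w5c.png",c);print(x0,s["force"])
```

```text
194 [ 7.   6.4 -0.2]
```

View pics/w5c.png

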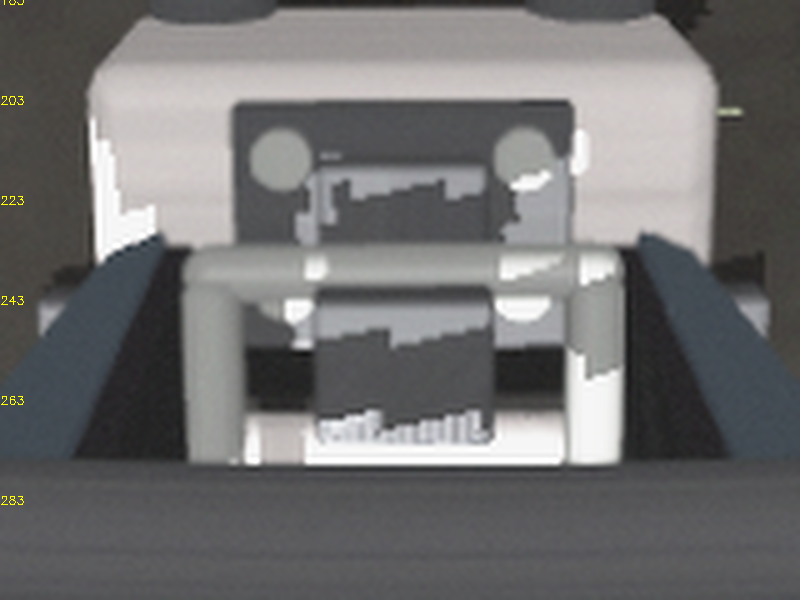

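Run:
```python
from h import *
s=env.state();H,ex,ey=frame([481.8,-118.9,81],77.35)
def fx(p): d=p-H; return np.array([d@ex,d@ey,d[2]])
print("lip vis",fx(atz(s,275,241.8,91)),"ledge",fx(atz(s,275,216,77)),"rear",fx(atz(s,275,271.5,91)))
for z in (78,81,84,91,94):
    a,b=atz(s,231,236.6,z),atz(s,319,236.6,z);print(z,np.linalg.norm(a-b),fx((a+b)/2))
print(fx(s["ee_pos"]))
```

```text
lip vis [123.7   0.1  10. ] ledge [133.   0.  -4.] rear [107.8   0.1  10. ]
78 46.672309994994464 [121.9   0.   -3. ]
81 45.810628263201096 [123.   0.   0.]
84 44.94894653140756 [124.   0.   3.]
91 42.93835582388949 [126.3   0.1  10. ]
94 42.076674092096006 [127.4   0.1  13. ]
[106.2   0.3  -0.9]
```

The bar is now right against the lip edge (bar v≈237, lip edge v≈242), about 1 mm short of home. I'll draw a bit further and watch the force.

```bash
python3 -m crank '1 -1 0 0 0 0 0;1 0 0 0 0 0 0';  python3 -m crank '1 -1 0 0 0 0 0;1 0 0 0 0 0 0'
```

```text
time_s: 12.62
ee_pos: [504.7, -15.8, 80.1]
ee_rot: [179.9, -0.3, 77.2]
force: [7.5, 8.0, -0.9]
gripper_width: 45.6
gripper_force: 15.0
time_s: 12.88
ee_pos: [504.6, -16.2, 80.1]
ee_rot: [179.9, -0.3, 77.1]
force: [8.0, 11.2, -0.8]
gripper_width: 45.8
gripper_force: 15.0
```

Drawing force is rising, so the bar is on the catching face. I'll lift slightly to confirm the lip holds it.

```bash
python3 -m crank '1 0 0 -1 0 0 0;1 0 0 -1 0 0 0;1 0 0 0 0 0 0'; python3 -m crank '1 0 0 -1 0 0 0;1 0 0 0 0 0 0'
```

```text
time_s: 13.25
ee_pos: [504.4, -16.4, 81.8]
ee_rot: [179.9, -0.3, 77.1]
force: [8.3, 9.1, -2.7]
gripper_width: 45.8
gripper_force: 15.0
time_s: 13.5
ee_pos: [504.4, -16.4, 81.9]
ee_rot: [179.9, -0.3, 77.2]
force: [10.6, 8.2, -9.9]
gripper_width: 46.0
gripper_force: 15.0
```

Caught: lifting gives −10 N with the bar stopped at the lip. I'll relax, release with a modest opening because the vise is close, and rise.

```bash
python3 -m crank '1 0.7 0.7 2 0 0 0;1 0 0 0 0 0 0;-0.35 0 0 0 0 0 0;-0.35 0 0 0 0 0 0;-0.35 0 0 0 0 0 0;-0.35 0 0 0 0 0 0'; python3 -m crank '-0.35 0 0 -10 0 0 0;-0.35 0 0 -20 0 0 0;-0.35 0 0 -40 0 0 0;-0.35 0 0 -60 0 0 0;-0.35 0 0 0 0 0 0;-0.35 0 0 0 0 0 0'
python3 - <<'E'
from h import *
s,im=shot("pics/w6.png");print(s["ee_pos"])
cv2.imwrite("pics/w6b.png",cv2.resize(im[130:400,150:430],None,fx=2.2,fy=2.2,interpolation=cv2.INTER_CUBIC))
for n in ["lever_grip","press_point","loop_bar","keeper"]:
    print(n,[(np.array(d["point"]),round(d["p"],2),proj(s,d["point"])) for d in models.search_frame(n,"wrist")[:2]])
E
```

```text
time_s: 14.25
ee_pos: [503.4, -18.5, 81.2]
ee_rot: [-179.9, 0.0, 77.2]
force: [-0.7, -0.0, 0.1]
gripper_width: 61.5
gripper_force: 0.0
time_s: 15.0
ee_pos: [503.4, -18.4, 211.5]
ee_rot: [-180.0, -0.0, 77.2]
force: [-0.1, -0.3, -0.2]
gripper_width: 61.3
gripper_force: 0.0
[503.4 -18.4 211.5]
lever_grip [(array([ 481.3, -117.8,  106.1]), 0.6, array([274.7, 317.3]))]
press_point [(array([ 481.5, -121.6,  104.5]), 0.83, array([275.8, 319.5]))]
loop_bar [(array([494.6, -38.9,  85.6]), 0.66, array([270. , 231.8]))]
keeper [(array([515.3,  -0.7,  57.6]), 0.78, array([282.3, 182.1]))]
```

View pics/w6b.png

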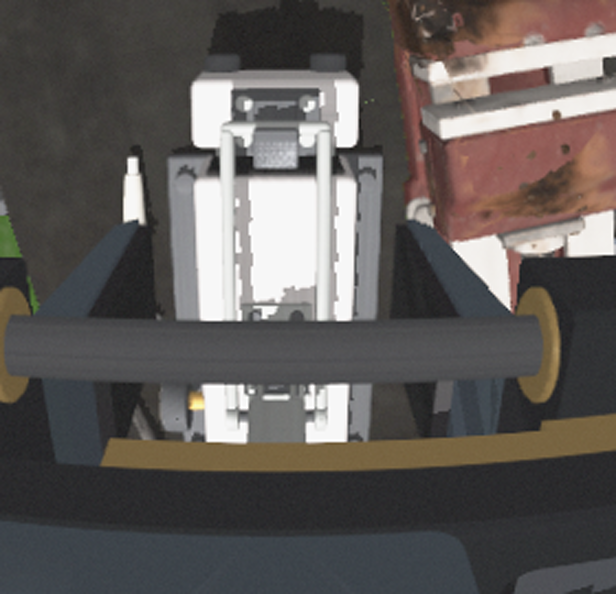

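The bar is still home at the keeper's lip (crop (276,128)) and the lever is nearly upright at about 1.33 rad. Now I'll close the fingers and move to the cover side of the grip.

```bash
python3 -m crank '1 -25 0.7 0 0 0 0;1 -25 0 0 0 0 0;1 -26 0 0 0 0 0;1 0 0 0 0 0 0;1 0 0 0 0 0 0;1 0 0 20 0 0 0;1 0 0 20 0 0 0;1 0 0 18 0 0 0;1 0 0 0 0 0 0' 20
```

```text
time_s: 16.38
ee_pos: [487.0, -91.6, 152.1]
ee_rot: [-179.8, -0.0, 77.3]
force: [-0.1, -0.4, 1.2]
gripper_width: 0.5
gripper_force: 0.0
```

```bash
cat >> h.py <<'E'
def tr():
    s=env.state();H,ex,ey=frame([481.6,-119.9,0],77.35);d=s["ee_pos"]-H;f=s["force"]
    print("TCP",np.array([d@ex,d@ey,d[2]]),"F",np.array([f@ex,f@ey,f[2]]),s["time_s"])
E
python3 -c "from h import *;tr()"
python3 -m crank '1 -4 0 0 0 0 0;1 -4 0 0 0 0 0;1 -4 0 0 0 0 0;1 0 0 0 0 0 0'; python3 -c "from h import *;tr()"
python3 -m crank '1 -3 0 0 0 0 0;1 -3 0 0 0 0 0;1 0 0 0 0 0 0'; python3 -c "from h import *;tr()"
```

```text
TCP [ 28.8   0.9 152.1] F [-0.4 -0.   1.2] 16.375
time_s: 16.88
ee_pos: [485.2, -104.7, 153.6]
ee_rot: [180.0, -0.0, 77.2]
force: [0.2, -0.5, 0.1]
gripper_width: 0.4
gripper_force: 0.0
TCP [ 15.6  -0.2 153.6] F [-0.4 -0.3  0.1] 16.875
time_s: 17.25
ee_pos: [483.8, -110.4, 153.3]
ee_rot: [-180.0, -0.0, 77.2]
force: [-1.4, -0.5, 0.3]
gripper_width: 0.2
gripper_force: 0.0
TCP [  9.7  -0.  153.3] F [-0.8  1.3  0.3] 17.25
```

```bash
for i in 1; do python3 -m crank '1 -2 0 0 0 0 0;1 -2 0 0 0 0 0;1 0 0 0 0 0 0' >/dev/null; python3 -c "from h import *;tr()"; python3 -m crank '1 -2 0 0 0 0 0;1 -2 0 0 0 0 0;1 0 0 0 0 0 0'>/dev/null; python3 -c "from h import *;tr()"; done
```

```text
TCP [  5.8  -0.  153.3] F [-0.1  0.7  0.6] 17.625
TCP [  2.4   0.  153.2] F [ 2.8  0.5 -0.7] 18.0
```

```bash
python3 -m crank '1 -3 0 0.4 0 0 0;1 -3 0 0.4 0 0 0;1 -3 0 0.4 0 0 0;1 -3 0 0.4 0 0 0;1 -3 0 0.4 0 0 0;1 0 0 0 0 0 0' >/dev/null; python3 -c "from h import *;tr()"; python3 -m crank '1 -3.2 0 1.5 0 0 0;1 -3.2 0 1.5 0 0 0;1 -3.2 0 1.5 0 0 0;1 -3.2 0 1.5 0 0 0;1 -3.2 0 1.5 0 0 0;1 0 0 0 0 0 0'>/dev/null; python3 -c "from h import *;tr()"
```

```text
TCP [-13.1   0.1 151.3] F [ 4.7 -0.1 -1.5] 18.75
TCP [-29.   0. 144.] F [4.9 0.6 0.2] 19.5
```

```bash
python3 -m crank '1 -3.2 0 2.1 0 0 0;1 -3.2 0 2.1 0 0 0;1 -3.2 0 2.1 0 0 0;1 -3.2 0 2.1 0 0 0;1 -3.2 0 2.3 0 0 0;1 0 0 0 0 0 0' >/dev/null; python3 -c "from h import *;tr()"; python3 -m crank '1 -2.5 0 3 0 0 0;1 -2.5 0 3 0 0 0;1 -2.5 0 3 0 0 0;1 -2.5 0 3 0 0 0;1 -2.5 0 3 0 0 0;1 0 0 0 0 0 0'>/dev/null; python3 -c "from h import *;tr()"
```

```text
TCP [-45.6  -0.1 133.2] F [ 2.6 -0.2  1.3] 20.25
TCP [-58.2   0.2 117.7] F [-0.1 -0.6 -0.6] 21.0
```

```bash
python3 -m crank '1 -1.5 0 3 0 0 0;1 -1.5 0 3 0 0 0;1 0 0 0 0 0 0' >/dev/null; python3 -c "from h import *;tr()"; python3 -m crank '1 -1.5 0 3 0 0 0;1 -1.5 0 3 0 0 0;1 0 0 0 0 0 0'>/dev/null; python3 -c "from h import *;tr()"
```

```text
TCP [-60.9   0.2 111.8] F [-0.  -0.5  0. ] 21.375
TCP [-63.8   0.3 105.8] F [ 0.  -1.  -0.1] 21.75
```

```bash
python3 -m crank '1 0 0 2 0 0 0;1 0 0 2 0 0 0;1 0 0 0 0 0 0' >/dev/null; python3 -c "from h import *;tr()"; python3 -m crank '1 0 0 1 0 0 0;1 0 0 0 0 0 0'>/dev/null; python3 -c "from h import *;tr()"; python3 -m crank '1 0 0 1 0 0 0;1 0 0 0 0 0 0'>/dev/null; python3 -c "from h import *;tr()"; python3 -m crank '1 0 0 1 0 0 0;1 0 0 0 0 0 0'>/dev/null; python3 -c "from h import *;tr()"
```

```text
TCP [-63.5   0.2 101.9] F [ 0.2  0.3 -0. ] 22.125
TCP [-63.5   0.1 101.1] F [ 0.3 -0.3 -0.2] 22.375
TCP [-63.5   0.1 100.1] F [-0.4  0.1 -0.6] 22.625
TCP [-63.6   0.   99.3] F [ 0.7 -0.6  2.1] 22.875
```

Contact is exactly at the flat height (99 mm). I'll ramp up to about 15 N.

```bash
python3 -m crank '1 0 0 1 0 0 0;1 0 0 0 0 0 0;1 0 0 0 0 0 0'>/dev/null; python3 -c "from h import *;tr()"; python3 -m crank '1 0 0 0.8 0 0 0;1 0 0 0 0 0 0'>/dev/null; python3 -c "from h import *;tr()"
```

```text
TCP [-63.6  -0.   99.2] F [-0.   1.2  8.1] 23.25
TCP [-63.6  -0.1  99.1] F [ 0.6  3.8 13.7] 23.5
```

```bash
python3 -m crank '1 0 0 0.2 0 0 0;1 0 0 0 0 0 0;1 0 0 0 0 0 0'>/dev/null; python3 -c "from h import *;tr()"; for i in 1 2 3 ; do python3 -m crank '1 0 0 0 0 0 0;1 0 0 0 0 0 0;1 0 0 0 0 0 0;1 0 0 0 0 0 0;1 0 0 0 0 0 0;1 0 0 0 0 0 0'>/dev/null; python3 -c "from h import *;tr()";done
```

```text
TCP [-63.6  -0.1  99.1] F [-0.3  4.1 14.9] 23.875
TCP [-63.6  -0.1  99.1] F [ 0.9  4.5 14.3] 24.625
TCP [-63.6  -0.1  99.1] F [-0.3  4.2 14. ] 25.375
TCP [-63.6  -0.1  99.1] F [-0.5  3.5 15.4] 26.125
```

Held at about 15 N for over 2 s. Now release straight up and check.

```bash
python3 -m crank '1 0 0 -2 0 0 0;1 0 0 -5 0 0 0;1 0 0 -20 0 0 0;1 0 0 -40 0 0 0;1 0 0 -40 0 0 0;1 -40 0 -40 0 0 0;1 -40 0 0 0 0 0;1 0 0 0 0 0 0;1 0 0 0 0 0 0'
python3 - <<'E'
from h import *
s,im=shot("pics/w7.png")
for n in ["lever_grip","press_point","loop_bar","keeper","loop"]:
    print(n,[(np.array(d["point"]),round(d["p"],2)) for d in models.search_frame(n,"wrist")[:1]])
c=im[90:390,130:430].astype(float);c=(255*(c/255)**1.5).astype(np.uint8)
cv2.imwrite("pics/w7b.png",cv2.resize(c,None,fx=2,fy=2,interpolation=cv2.INTER_CUBIC))
E
```

```text
time_s: 27.25
ee_pos: [449.6, -259.4, 243.5]
ee_rot: [-179.9, -0.1, 77.2]
force: [0.4, 0.7, -0.6]
gripper_width: 0.7
gripper_force: 0.0
lever_grip []
press_point []
loop_bar [(array([ 491.7, -102.8,   86.3]), 0.74)]
keeper [(array([ 386.8, -184.6,   10.4]), 0.39)]
loop [(array([ 493.7, -100.2,   79.2]), 0.96)]
```

View pics/w7b.png

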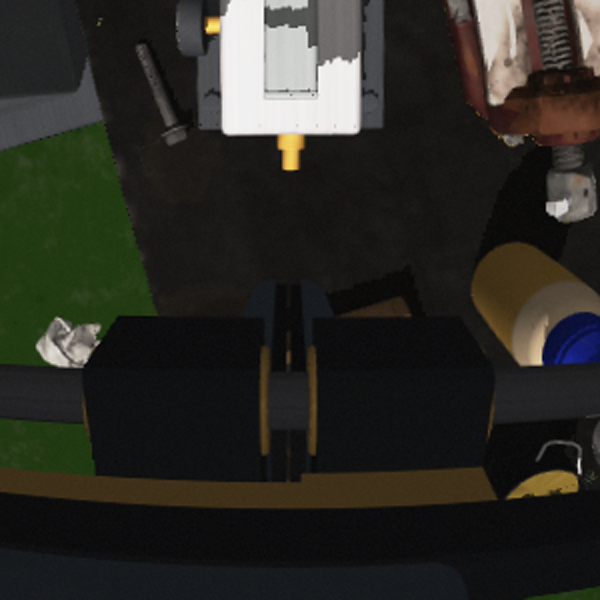

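The lever grip lies flat along the housing, its end at crop (290,97), and nothing near it was disturbed. As a numeric check on whether the cover moved in, I'll compare with the fixed cameras.

Run:
```python
from h import *
a={n:cv2.imread(f"pics/{n}.png") for n in("top","scene")}
for c in("top","scene"):
  im=grab_frame(c)
  for n in["keeper","keeper_hook","loop_bar","lever_grip"]:
    print(c,n,[(np.array(d["point"]),round(d["p"],2)) for d in models.search_frame(n,c)[:1]])
  # cover corner shift by template correlation
  m=camera_model(c);K=np.array(m["K"]);R=np.array(m["R"]);t=np.array(m["t"]).ravel()
  def P(X): q=K@(R@np.array(X)+t);return q[:2]/q[2]
  H,ex,ey=frame([481.6,-119.9,0],77.35)
  p=P(H+ex*135+[0,0,50]);u,v=p.round().astype(int);w=7
  T=a[c][v-w:v+w+1,u-w:u+w+1];S=im[v-w-8:v+w+9,u-w-8:u+w+9]
  r=cv2.matchTemplate(S,T,cv2.TM_CCOEFF_NORMED);_,mx,_,l=cv2.minMaxLoc(r)
  print(c,"shift px",np.array(l)-8,mx,"expected for 8mm",P(H+ex*127+[0,0,50])-p)
```

```text
top keeper [(array([505.1, -15.3,  76. ]), 0.71)]
top keeper_hook [(array([ 472.4, -135.8,   87.2]), 0.57)]
top loop_bar [(array([505.3, -13.1,  74.5]), 0.64)]
top lever_grip [(array([ 474.1, -142.4,   87. ]), 0.46)]
top shift px [4 8] 0.4879884719848633 expected for 8mm [3.2 0.6]
scene keeper [(array([497.8, -14.4,  70.2]), 0.54)]
scene keeper_hook [(array([495.8, -19.4,  71.8]), 0.69)]
scene loop_bar [(array([481. , -72. ,  83.4]), 0.52)]
scene lever_grip [(array([ 470.7, -169. ,   89. ]), 0.7)]
scene shift px [0 4] 0.6811456680297852 expected for 8mm [1.9 1.5]
```

```bash
python3 -c "from workcell import env;print(env.job_done())"
```

```text
the job is handed in; nothing more can be done
None
```

The latch is shut and the job handed in at about 27 s: the bar is caught under the keeper lip, the lever lies flat and was held at 14–15 N for over 2 s, no reading on the latch passed about 16 N, and the top camera shows the keeper about 8 mm further in.

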